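# Park the tapered cup in the desk cup holder

## Task

Put the tapered lidded drinking cup into the cone-shaped cup holder on the desk, so that it cannot be knocked over beside the laptop: lower it in upright while you still hold it (do not drop it in), let it sit fully home, and let go. Leave the straight flask and the tin standing where they are.

Things in the scene. Friction and masses are not known exactly. Their poses are not given: they have to be found in the camera images.
- cup: The cup to move: round, steel, tapering to its foot, flat black lid. 110 mm tall; 30 mm across near the foot, widening evenly to 60 mm at 80 mm height; above that the lid, an upright cylinder 58 mm across from 80 to 107 mm height, good to grip across from above. 0.15 to 0.3 kg, loose, upright on the desk. Origin: centre of its underside, z up along its axis. Round: its yaw does not matter.
- cup_holder: Grey cup holder fixed to the desk: 90 mm round base, cone-shaped socket open at the top, 70 mm tall. The bore matches the cup: 49 mm wide at 60 mm height, narrowing downwards; above, a lip flares to 61 mm inside (69 outside). The cup centres itself; fully home its origin is 10 mm above the holder's, on its axis, lid well above the lip. Origin: centre of the underside, z up along the socket's axis.
- flask: A bystander that resembles the cup: straight-sided round steel flask with a black lid, the same 50 mm width from foot to top, 125 mm tall, loose, upright. Origin: centre of its underside. It, the tin and the cup may stand in each other's places.
- tin: A bystander: straight round tin of pale metal with a paper band and a slightly wider lid, 73 mm across, 102 mm tall, loose, upright. Origin: centre of its underside.
Things that resemble listed ones, but are neither listed nor needed, are in the scene too. What is shaped like the cup but red is not meant. What is shaped like the cup_holder but pink is not meant.

How it is judged:
By the outcome, as a careful person would: the job done as asked, in the order asked, and still so for the second after the job is handed in, with the robot touching nothing.
It also fails if it takes over 40 s, if anything falls off the work surface, if the arm or the gripper's body presses on something with over 40 N, if the wrist force passes 120 N, or if a joint passes its speed limit or range.

## Robot

A 6-joint arm with a two-finger parallel gripper is mounted at the origin on the work surface. World frame = base frame: x ahead of the robot, y to its left, z up, the work surface at z = 0. Lengths are in mm, angles in rad, forces in N, time in s.
With the tool pointing down it reaches from about 350 to 775 mm from the base axis. Payload 7.3 kg.
Tool frame: the origin (TCP) lies on the centre line of the jaws, within the pads' length; the fingertips stand bot.tip_reach ahead of it and the grasp point (between the pads) lies 6 mm ahead of it (bot.tip_reach is the distance from the TCP to the fingertips, in mm); z points along the fingers, y is the direction in which the jaws open and shut (so a half turn about z gives the same grasp; the last joint's range is limited). The gripper opens to 92 mm and grips with 3 to 60 N. Pads are 19 mm wide; open, the fingers measure 130 mm over their backs; the gripper's body (75 mm by 190 mm) begins 47 mm behind the grasp point.
Start: joints at [-1.249, 0.342, 1.524, -0, 1.275, -0.146], TCP at [236.758, -468.602, 251.741] pointing down, gripper open.
Joint ranges: [-2.53, 2.53], [-0.77, 2.02], [0.04, 2.7], [-1, 4.14], [0.28, 2.66], [-3.11, 3.11]. Speed limits (rad/s): [2.57, 2.57, 3.14, 3.14, 3.14, 3.14].

## Interface

Orientations are given as [roll, pitch, yaw] about the fixed x, y, z axes, in that order (R = Rz(yaw) Ry(pitch) Rx(roll)).
In Python, from plant import bot gives the robot as it stands.
- The arm moves only by the tool step_arm, never from a script. Its argument "deltas" is a list of rows, each a list of 6 numbers: the shift along the tool's x, y, z in mm, then the turn, a rotation vector about the tool's x, y, z in rad. A call has 1 to 5 rows; each row is the pose to reach, as a shift and turn from the pose commanded when the call began, along the tool's axes at that moment; what a row does not reach only later rows make up. A row lasts 1/12 s, in which the tool goes at most 41.7 mm and 7.16 degrees, less where a joint would pass 70% of its speed; a pose out of reach is approached as far as the arm can. A call with a gripper value outside its range is refused whole. "fingers" is the finger opening in mm, from 0 to 91.8, set as the call begins (left out, the last holds). The fingers move at their own pace and stop on an object; the grip force is fixed at half the most. Time passes only in rows, so rows that repeat a pose let the fingers close. It gives the time, the measured TCP pose, the force and the opening at its end, in the units of the state.
- bot.get_obs(): the state, without advancing time (a new reading comes with each control period).
- bot.capture(name): name is "side" or "top" or "wrist"; returns a dict with "color" (420x560x3 uint8, red, green, blue), "fx", "fy", "cx", "cy" (pixels), "k1" (the pictures are not rectified: a ray, as slopes to the right and down, at radius r is drawn at 1 + k1 r^2 times it, then the intrinsics apply), "R" (3x3) and "t" (3): a world point X has camera coordinates R X + t. Camera axes: x right, y down, z forward; pixel columns grow to the right and rows downward; lengths in mm; the calibration is good to about 2 mm. A picture is of the moment at which its call begins. There is no depth.
- bot.close_job(): hands the job in, once; it reports no verdict.
Trained networks look in a picture, given as the dict that the camera call returned (one of the last four; its "shot" number tells which), for a name from the list of things; names that differ only in an ending like _2 or _b are one class to them, and where a whole thing is asked for, a point or a joint stands for the part that bears it (a point fixed in the world has none). Each returns a list of dicts, best first, with "p" (0 to 1); they miss things now and then, are a little off and sometimes report something else, mostly with a low value. They report only what shows in the picture. A call takes as long as a camera call. They do not tell look-alikes from the thing itself.
- bot.boxes_of(query, picture): "rect" ([centre column, centre row, width, height] in pixels, round what is visible of it).
The state is a dict: "time": time; "joint_positions": joint angles; "dq": joint speeds; "tau": joint torques, N m; "tool_pos": TCP position; "tcp_rot": TCP orientation; "contact_force": force on the tool from outside, world axes, zero at the start; "moment": the same for the moment, N m; "grip_width": finger opening in mm.
Only numpy, scipy, OpenCV 4.12 (cv2) and the standard library are available. Lean on these libraries where they do the work, as an engineer would, in place of code of your own. Each camera call takes 0.05 s, during which the arm holds its last target. There are 200 camera calls.

## Working session

There is one attempt and no reset: what is moved stays moved. The work goes in short steps, Python scripts to look and compute and a tool call to move; the robot and the scene stay as the last step left them, time stands still between calls to the robot, and variables do not carry over. Pictures are saved under pics/ and viewed, about 8 in all and at most 12, crops included, and the job is handed in when it is done.

Besides the shell and the picture viewer there is one more tool, called by a JSON object that holds its "name" and its "arguments", one argument or row to a line. step_arm: Moves the arm, as the interface text tells. Its arguments: {"type":"object","properties":{"deltas":{"type":"array"},"fingers":{"type":"number"}},"required":["deltas"]}

```bash
mkdir -p pics
cat > h.py <<'E'
import numpy as np,cv2
from plant import bot
def ray(p,u,v):
    x,y=(u-p["cx"])/p["fx"],(v-p["cy"])/p["fy"]
    a,b=x,y
    for _ in range(20):
        s=1+p["k1"]*(a*a+b*b); a,b=x/s,y/s
    R=np.array(p["R"]);t=np.array(p["t"])
    return -R.T@t, R.T@np.array([a,b,1.])
def at(p,u,v,z):
    c,d=ray(p,u,v); return c+d*(z-c[2])/d[2]
def proj(p,X):
    c=np.array(p["R"])@np.array(X,float)+np.array(p["t"]); a,b=c[0]/c[2],c[1]/c[2]; s=1+p["k1"]*(a*a+b*b)
    return np.array([p["cx"]+p["fx"]*a*s,p["cy"]+p["fy"]*b*s])
def save(p,n): cv2.imwrite(f"pics/{n}.png",p["color"][:,:,::-1])
E
python3 - <<'E'
from h import *
print(bot.tip_reach,bot.get_obs())
for n in("top","side"):
    p=bot.capture(n); save(p,n+"1"); print(n,-np.array(p["R"]).T@np.array(p["t"]))
    for q in("cup","cup_holder","flask","tin"):
        for b in bot.boxes_of(q,p):
            if b["p"]>.2: print(q,round(b["p"],2),np.round(b["rect"]),np.round(at(p,*b["rect"][:2],50)))
a=cv2.imread("pics/top1.png");b=cv2.imread("pics/side1.png");
E
```

```text
25.0 {'time': 0.0, 'joint_positions': array([-1.24894980e+00,  3.42717636e-01,  1.52503726e+00,  1.68804089e-05,
        1.27539481e+00, -1.45990154e-01]), 'dq': array([ 0.00212227, -0.00034436,  0.00043942,  0.00047105, -0.00029162,
       -0.00027818]), 'tau': array([-1.14687671e-03, -4.31246567e+01, -2.44225305e+01,  7.17203692e-02,
        5.59252349e-02, -1.25113656e-04]), 'tool_pos': array([ 236.66047653, -468.21093241,  251.04051212]), 'tcp_rot': array([-3.14005452e+00, -2.42477074e-04,  4.67831566e-01]), 'contact_force': array([-0.26801356,  0.48565461,  0.44317199]), 'moment': array([-0.05093513, -0.02356745,  0.0161039 ]), 'grip_width': 91.33073804637995}
top [434.17911983 -28.11757091 767.8533739 ]
cup 0.97 [216. 160.  38.  38.] [635. 103.  50.]
cup 0.9 [231. 108.  33.  42.] [736.  81.  50.]
cup_holder 0.84 [429. 256.  57.  49.] [ 470. -281.   50.]
cup_holder 0.8 [350. 255.  51.  50.] [ 469. -141.   50.]
cup_holder 0.75 [413. 323.  63.  50.] [ 353. -250.   50.]
flask 0.83 [147. 240.  49.  34.] [487. 218.  50.]
tin 0.82 [280. 256.  45.  46.] [465. -19.  50.]
side [500.75272984 761.45554958 529.56599143]
cup 0.94 [179. 219.  38.  66.] [729.  57.  50.]
cup 0.91 [237. 233.  40.  64.] [621.  87.  50.]
cup_holder 0.7 [378. 160.  38.  45.] [ 361. -215.   50.]
cup_holder 0.68 [320. 148.  36.  42.] [ 487. -261.   50.]
cup_holder 0.67 [323. 181.  40.  43.] [ 480. -111.   50.]
flask 0.9 [322. 279.  38.  90.] [477. 192.  50.]
tin 0.64 [335. 205.  40.  65.] [456. -21.  50.]
```

View pics/top1.png

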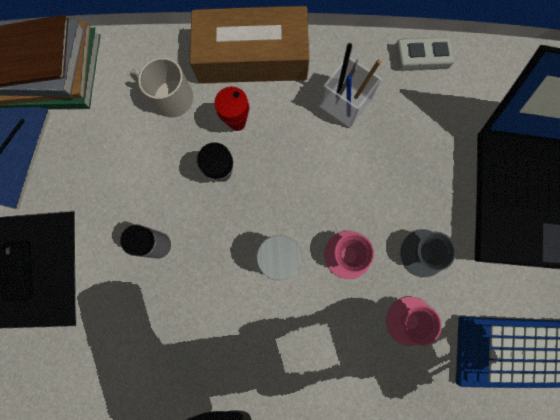

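View pics/side1.png

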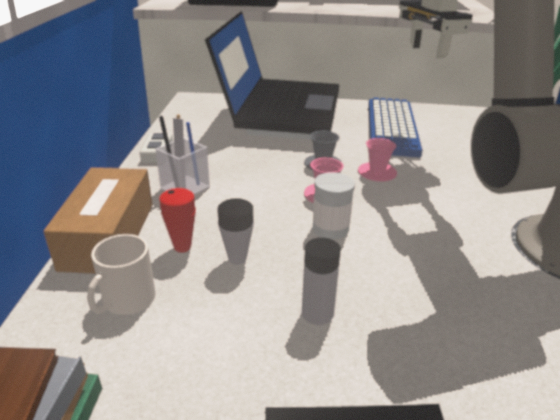

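Cup candidates in the top view are (216,160), steel with a black lid and tapering, and (231,108), red, so not meant. The straight one at (138,240) is the flask. Holder candidates are (429,256), grey, and (350,255) and (413,323), both pink and not meant. I'll fit poses for the cup and grey holder to the boxes and confirm them in one enlarged crop.

```bash
cat >> h.py <<'E'
from scipy.optimize import least_squares
PROF={"cup":[(15,0),(30,80),(29,80),(29,107),(27,110)],"cup_holder":[(45,0),(45,3),(34.5,70)],"flask":[(25,0),(25,125)],"tin":[(36.5,0),(36.5,102)]}
A=np.linspace(0,2*np.pi,48,endpoint=False)
def pts(n,x,y,z0=0): return [np.array([proj(p_,[x+r*np.cos(a),y+r*np.sin(a),z+z0]) for a in A]) for r,z in PROF[n] for p_ in [pts.p]]
def bb(n,p,x,y):
    pts.p=p; q=np.vstack(pts(n,x,y)); lo,hi=q.min(0),q.max(0); return np.r_[(lo+hi)/2,hi-lo]
def fit(n,obs,x0):
    f=lambda s:np.concatenate([(bb(n,p,*s)-r) for p,r in obs])
    s=least_squares(f,x0,loss="soft_l1"); return s.x,f(s.x)
E
python3 - <<'E'
from h import *
P={n:bot.capture(n) for n in("top","side")}
G={"cup":(630,90),"cup_holder":(475,-270),"flask":(480,205),"tin":(460,-20)}
obs={k:[] for k in G}
for n,p in P.items():
    for k in G:
        B=[b for b in bot.boxes_of(k,p) if b["p"]>.3]
        if not B: continue
        e=bb(k,p,*G[k]); b=min(B,key=lambda b:np.hypot(*(np.array(b["rect"])[:2]-e[:2])))
        obs[k].append((p,np.array(b["rect"])))
out={}
for k in G:
    x,r=fit(k,obs[k],G[k]); out[k]=x; print(k,x.round(1),r.round(1), [fit(k,[o],G[k])[0].round(1) for o in obs[k]])
tiles=[]
for k in("cup","cup_holder"):
    for n,p in P.items():
        c=proj(p,[*out[k],50]).astype(int); im=p["color"][:,:,::-1].copy()
        s=4; w=48; M=np.float32([[s,0,-s*(c[0]-w)],[0,s,-s*(c[1]-36)]])
        I=cv2.warpAffine(im,M,(2*w*s,72*s)); pts.p=p
        for q in pts(k,*out[k]): cv2.polylines(I,[((q-[c[0]-w,c[1]-36]+.5)*s).astype(int)],True,(0,255,0),1)
        tiles.append(I)
cv2.imwrite("pics/c2.png",np.vstack([np.hstack(tiles[:2]),np.hstack(tiles[2:])]))
E
```

```text
cup [620.9  97.4] [ 0.4  0.5  0.7 -0.8 -0.6  0.4 -3.2  1.9] [array([622. ,  98.1]), array([620.2,  96. ])]
cup_holder [ 478.2 -291.8] [ 0.2 -0.9  0.3 -2.6  1.6  0.3  1.7  3.6] [array([ 476.4, -291.4]), array([ 482.1, -294.7])]
flask [478.2 210.2] [ 0.1  0.5  3.2  1.7 -0.2 -0.1 -1.4  1. ] [array([479. , 210.1]), array([477.8, 210.3])]
tin [460.7 -20.4] [ 0.5  0.8 -3.2 -1.8 -1.2  1.2  1.4  3.4] [array([462. , -19.4]), array([458.5, -25.9])]
```

View pics/c2.png

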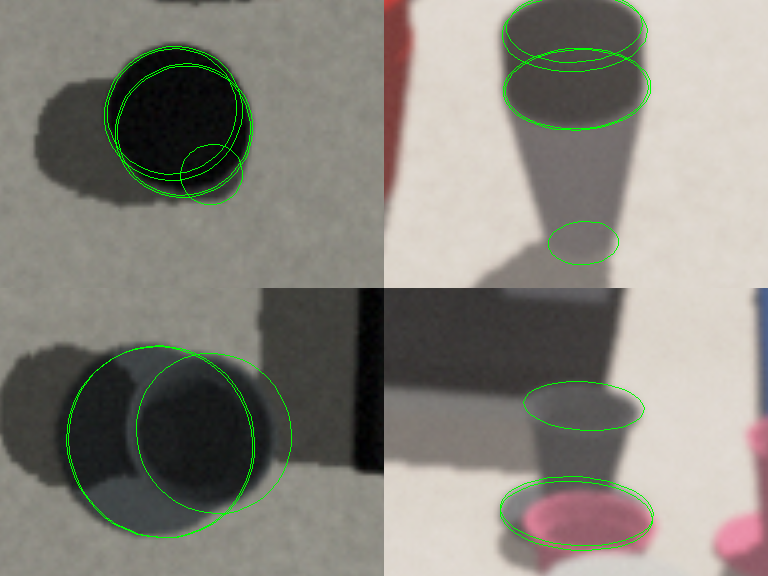

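The steel tapered cup is at about (621,97) and the grey holder at about (478,-288). The holder's rim in the crop sits a few pixels left of the model, so I'll fly over it and refine with the wrist camera.

{"name": "step_arm", "arguments": {
  "deltas": [
    [30,-5,0,0,0,0.094],
    [67,-12,0,0,0,0.188],
    [104,-18,0,0,0,0.281],
    [141,-25,0,0,0,0.375],
    [178,-31,0,0,0,0.468]
  ],
  "fingers": 91
}}

```text
time: 1.42
tool_pos: [382.7, -359.5, 251.9]
tcp_rot: [3.141, -0.0, -0.005]
contact_force: [-0.3, -1.3, 0.2]
grip_width: 91.1
```

Run:
```python
from h import *
p=bot.capture("wrist"); save(p,"w1"); print(bot.get_obs()["tool_pos"],-np.array(p["R"]).T@np.array(p["t"]),np.array(p["R"]).round(2))
for b in bot.boxes_of("cup_holder",p): print(b["p"],np.round(b["rect"]),at(p,*b["rect"][:2],35))
print(proj(p,[478,-288,0]),proj(p,[478,-288,70]))
```

```text
[ 387.44766752 -355.46082903  251.92083298] [ 447.04429637 -359.32527713  384.32804759] [[-0.   -1.   -0.  ]
 [-0.97  0.    0.24]
 [-0.24  0.   -0.97]]
0.88 [188. 213.  88.  81.] [ 356.01805308 -261.30915534   35.        ]
0.7 [ 61. 105. 122.  87.] [ 468.10309861 -142.97127277   35.        ]
0.67 [206.  97.  93.  84.] [ 474.69519172 -287.30326851   35.        ]
[213.22914923  96.65490511] [198.2502162  90.0165317]
```

View pics/w1.png

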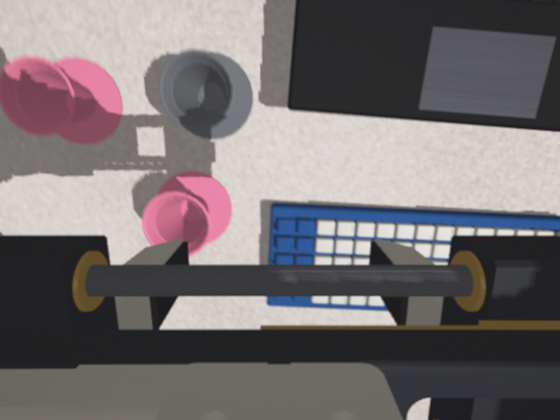

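The grey holder's rim is at about (200,88) in the wrist view, where the model predicts (198,90) for (478,-288). That's good to about 2 mm. Now to the cup.

Run:
```python
from h import *
p=bot.capture("wrist")
b=min(bot.boxes_of("cup_holder",p),key=lambda b:np.hypot(b["rect"][0]-206,b["rect"][1]-97))
print(fit("cup_holder",[(p,np.array(b["rect"]))],(478,-288)))
t=(478,-288)
im=p["color"][:,:,::-1].copy();s=6;o=np.array([145,40])
I=cv2.resize(im[40:145,145:265],None,fx=s,fy=s,interpolation=cv2.INTER_CUBIC)
PROF["h"]=[(45,0),(34.5,70),(30.5,70)];pts.p=p
for q in pts("h",*t): cv2.polylines(I,[((q-o+.5)*s).astype(int)],True,(0,255,0),1)
cv2.imwrite("pics/w1c.png",I[:600])
```

```text
(array([ 474.74648303, -286.00751989]), array([0.21286435, 0.40944509, 6.74319855, 6.59553399]))
```

View pics/w1c.png

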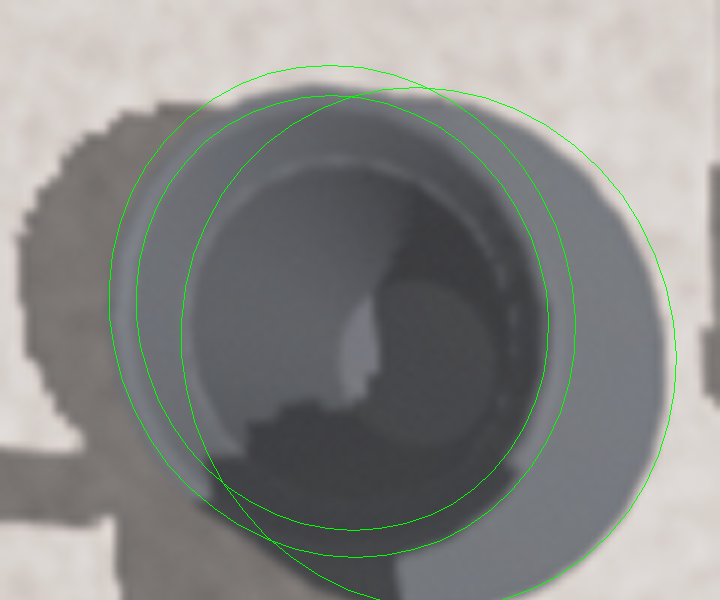

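{"name": "step_arm", "arguments": {
  "deltas": [
    [18,-36,0,0,0,0],
    [37,-72,0,0,0,0],
    [56,-108,0,0,0,0],
    [75,-144,0,0,0,0],
    [94,-180,0,0,0,0]
  ]
}}

```text
time: 2.03
tool_pos: [475.5, -180.6, 251.8]
tcp_rot: [3.141, -0.0, -0.002]
contact_force: [0.3, -0.1, 0.7]
grip_width: 91.1
```

{"name": "step_arm", "arguments": {
  "deltas": [
    [12,-39,0,0,0,0],
    [24,-78,0,0,0,0],
    [36,-117,0,0,0,0],
    [48,-156,0,0,0,0],
    [60,-195,0,0,0,0]
  ]
}}

```text
time: 2.45
tool_pos: [535.9, 14.5, 251.8]
tcp_rot: [3.141, -0.0, -0.001]
contact_force: [0.8, -0.8, -0.3]
grip_width: 91.0
```

{"name": "step_arm", "arguments": {
  "deltas": [
    [8,-30,5,0,0,0],
    [17,-60,15,0,0,0],
    [25,-83,30,0,0,0],
    [25,-83,40,0,0,0],
    [25,-83,40,0,0,0]
  ]
}}

```text
time: 2.87
tool_pos: [559.7, 96.6, 209.1]
tcp_rot: [3.141, 0.005, 0.001]
contact_force: [-0.5, -1.1, -0.4]
grip_width: 90.7
```

Run:
```python
from h import *
p=bot.capture("wrist"); print(bot.get_obs()["tool_pos"])
for b in bot.boxes_of("cup",p): print(round(b["p"],2),np.round(b["rect"]),fit("cup",[(p,np.array(b["rect"]))],at(p,*b["rect"][:2],60)[:2]))
t=(621,97.5)
I=cv2.resize(p["color"][:,:,::-1],(800,600));pts.p=p
for q in pts("cup",*t): cv2.polylines(I,[((q+.5)*800/560).astype(int)],True,(0,255,0),1)
cv2.imwrite("pics/w2.png",I)
```

```text
[560.11425996  95.88204366 210.45303684]
0.87 [313.  15.  78.  28.] (array([691.85480036,  76.01933567]), array([-0.1193719 ,  0.34636852, 14.95841112, 83.35061136]))
0.85 [278. 130.  81.  86.] (array([619.89578765,  97.51673514]), array([3.29380184e-04, 1.65158919e-01, 4.42599370e+00, 1.29359024e+00]))
```

View pics/w2.png

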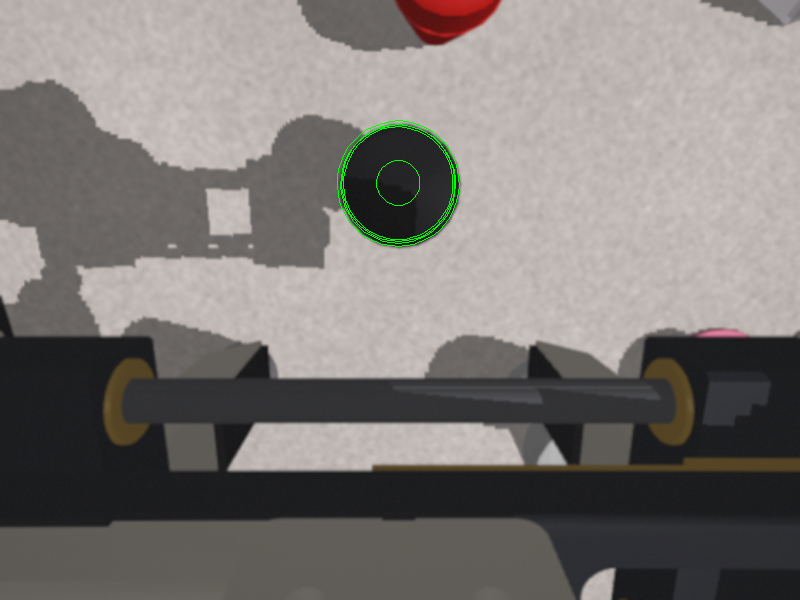

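The black lid at (398,183) in the 800 px view lies right on the model for (621,97.5). The red cup is well clear at the top. Moving over it and descending to TCP z≈107.

{"name": "step_arm", "arguments": {
  "deltas": [
    [30,0,0,0,0,0],
    [60,0,5,0,0,0],
    [60,0,30,0,0,0],
    [60,0,55,0,0,0],
    [60,0,65,0,0,0]
  ]
}}

```text
time: 3.38
tool_pos: [619.9, 95.0, 144.4]
tcp_rot: [3.141, 0.004, -0.002]
contact_force: [-1.2, 0.3, -0.5]
grip_width: 91.0
```

{"name": "step_arm", "arguments": {
  "deltas": [
    [0,0,15,0,0,0],
    [0,0,28,0,0,0],
    [0,0,36,0,0,0],
    [0,0,40,0,0,0],
    [0,0,40,0,0,0]
  ]
}}

```text
time: 3.8
tool_pos: [620.6, 96.6, 106.8]
tcp_rot: [3.141, 0.0, -0.001]
contact_force: [0.0, 0.1, -0.3]
grip_width: 90.9
```

{"name": "step_arm", "arguments": {
  "deltas": [
    [0,0,0,0,0,0],
    [0,0,0,0,0,0],
    [0,0,0,0,0,0],
    [0,0,0,0,0,0],
    [0,0,0,0,0,0]
  ],
  "fingers": 45
}}

```text
time: 4.22
tool_pos: [620.9, 97.3, 107.1]
tcp_rot: [3.142, -0.001, -0.0]
contact_force: [-0.1, 0.2, 0.0]
grip_width: 62.3
```

{"name": "step_arm", "arguments": {
  "deltas": [
    [0,0,0,0,0,0],
    [0,0,0,0,0,0],
    [0,0,0,0,0,0],
    [0,0,0,0,0,0],
    [0,0,0,0,0,0]
  ]
}}

```text
time: 4.63
tool_pos: [621.0, 97.1, 107.0]
tcp_rot: [3.141, -0.001, -0.0]
contact_force: [0.4, -0.9, 3.0]
grip_width: 57.0
```

{"name": "step_arm", "arguments": {
  "deltas": [
    [0,0,-4,0,0,0],
    [0,0,-14,0,0,0],
    [0,0,-30,0,0,0],
    [0,0,-48,0,0,0],
    [0,0,-66,0,0,0]
  ]
}}

```text
time: 5.05
tool_pos: [620.3, 97.5, 173.4]
tcp_rot: [-3.141, 0.001, -0.0]
contact_force: [0.3, -0.4, -3.1]
grip_width: 57.3
```

{"name": "step_arm", "arguments": {
  "deltas": [
    [0,0,-18,0,0,0],
    [0,0,-38,0,0,0],
    [0,0,-58,0,0,0],
    [0,0,-74,0,0,0],
    [0,0,-84,0,0,0]
  ]
}}

```text
time: 5.47
tool_pos: [621.0, 97.5, 259.2]
tcp_rot: [-3.141, -0.002, -0.0]
contact_force: [0.7, -0.5, -1.6]
grip_width: 57.0
```

Run:
```python
from h import *
p=bot.capture("side"); o=bot.get_obs(); print(o["tool_pos"],o["contact_force"],o["grip_width"])
x,y,z=o["tool_pos"]; pts.p=p; I=p["color"][:,:,::-1].copy()
for q in pts("cup",x,y,z-107): cv2.polylines(I,[(q+.5).astype(int)],True,(0,255,0),1)
c=proj(p,[x,y,z-50]).astype(int); a,b=max(c[1]-75,0),max(c[0]-100,0)
cv2.imwrite("pics/s2.png",cv2.resize(I[a:a+150,b:b+200],None,fx=4,fy=4))
```

```text
[621.54931952  97.50784427 260.5425217 ] [ 0.17581562  1.10205075 -1.10189   ] 57.247278073623534
```

View pics/s2.png

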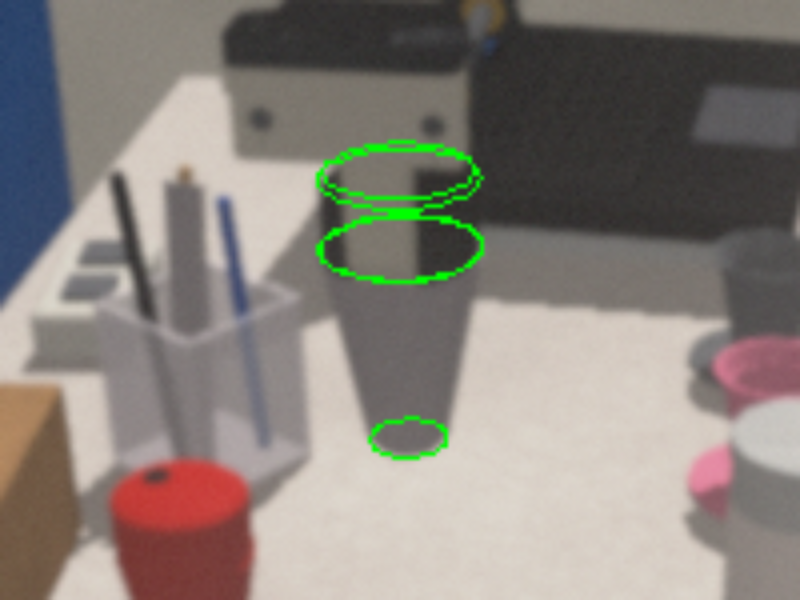

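The cup hangs upright, and its outline matches the model: foot at (408,438), lid at (400,180). Carrying it to the holder.

{"name": "step_arm", "arguments": {
  "deltas": [
    [-4,12,0,0,0,0],
    [-13,35,0,0,0,0],
    [-24,65,0,0,0,0],
    [-37,98,0,0,0,0],
    [-49,131,0,0,0,0]
  ]
}}

```text
time: 5.93
tool_pos: [569.9, -35.0, 255.1]
tcp_rot: [-3.141, 0.003, 0.001]
contact_force: [1.0, -0.7, -3.0]
grip_width: 57.7
```

{"name": "step_arm", "arguments": {
  "deltas": [
    [-12,31,0,0,0,0],
    [-23,62,0,0,0,0],
    [-35,92,0,0,0,0],
    [-46,123,0,0,0,0],
    [-58,154,0,0,0,0]
  ]
}}

```text
time: 6.35
tool_pos: [511.9, -189.2, 255.4]
tcp_rot: [-3.141, 0.002, -0.0]
contact_force: [1.1, -1.1, -3.2]
grip_width: 57.6
```

{"name": "step_arm", "arguments": {
  "deltas": [
    [-11,30,0,0,0,0],
    [-21,58,0,0,0,0],
    [-29,80,0,0,0,0],
    [-35,94,0,0,0,0],
    [-37,100,0,0,0,0]
  ]
}}

```text
time: 6.77
tool_pos: [474.6, -289.8, 255.3]
tcp_rot: [-3.141, 0.003, -0.003]
contact_force: [0.9, 1.3, -2.4]
grip_width: 57.7
```

{"name": "step_arm", "arguments": {
  "deltas": [
    [0,0,10,0,0,0],
    [0,0,25,0,0,0],
    [0,0,40,0,0,0],
    [0,0,50,0,0,0],
    [0,0,52,0,0,0]
  ]
}}

```text
time: 7.18
tool_pos: [475.8, -285.8, 201.8]
tcp_rot: [-3.138, 0.004, 0.001]
contact_force: [-0.4, 0.2, -3.2]
grip_width: 57.7
```

Run:
```python
from h import *
o=bot.get_obs(); x,y,z=o["tool_pos"]; print(o["tool_pos"],o["contact_force"],o["grip_width"]); T=[]
PROF["h"]=[(45,0),(34.5,70),(30.5,70)]
for n in("side","top"):
    p=bot.capture(n); pts.p=p; I=cv2.resize(p["color"][:,:,::-1],None,fx=5,fy=5,interpolation=cv2.INTER_CUBIC)
    for q in pts("cup",x,y,z-107): cv2.polylines(I,[((q+.5)*5).astype(int)],True,(0,255,0),1)
    for q in pts("h",477,-287.5): cv2.polylines(I,[((q+.5)*5).astype(int)],True,(0,255,255),1)
    c=(proj(p,[x,y,90])*5).astype(int); T.append(I[max(c[1]-250,0):,max(c[0]-200,0):][:500,:400])
cv2.imwrite("pics/s3.png",np.hstack(T))
```

```text
[ 475.83728619 -285.84587481  201.83977611] [-0.42119497  0.15016874 -3.23273491] 57.70886557440288
```

View pics/s3.png

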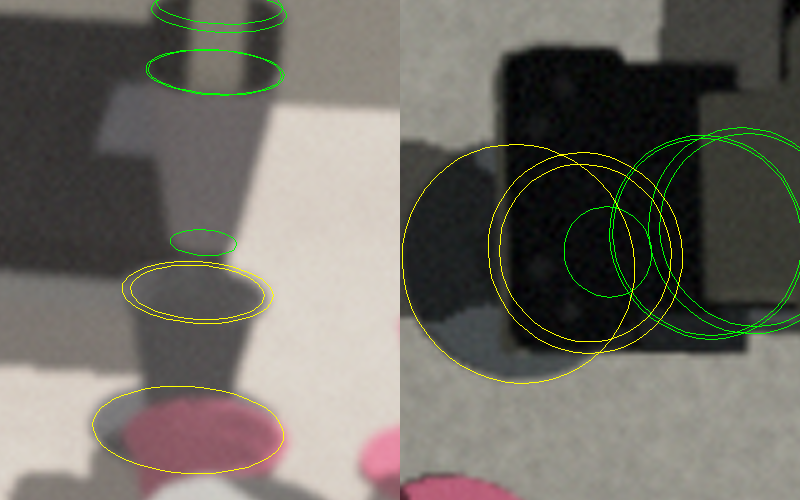

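The side view shows the holder rim centred at about (197,292) and the cup foot at (203,243), upright and aligned along the socket axis to about 1 mm. In the top view the gripper covers the cup. Lowering it, slower near home.

{"name": "step_arm", "arguments": {
  "deltas": [
    [0,0,8,0,0,0],
    [0,0,22,0,0,0],
    [0,0,38,0,0,0],
    [0,0,50,0,0,0],
    [0,0,55,0,0,0]
  ]
}}

```text
time: 7.7
tool_pos: [476.3, -287.2, 148.3]
tcp_rot: [-3.141, 0.001, -0.0]
contact_force: [-0.3, 0.6, -2.9]
grip_width: 57.5
```

{"name": "step_arm", "arguments": {
  "deltas": [
    [0,0,4,0,0,0],
    [0,0,8,0,0,0],
    [0,0,12,0,0,0],
    [0,0,16,0,0,0],
    [0,0,18,0,0,0]
  ]
}}

```text
time: 8.12
tool_pos: [476.7, -287.7, 131.6]
tcp_rot: [3.141, -0.0, -0.0]
contact_force: [0.3, -0.1, -3.6]
grip_width: 57.5
```

{"name": "step_arm", "arguments": {
  "deltas": [
    [0,0,2,0,0,0],
    [0,0,4,0,0,0],
    [0,0,6,0,0,0],
    [0,0,8,0,0,0],
    [0,0,8,0,0,0]
  ]
}}

```text
time: 8.53
tool_pos: [476.7, -287.5, 123.5]
tcp_rot: [-3.141, -0.0, -0.0]
contact_force: [1.7, 0.6, -3.4]
grip_width: 57.2
```

{"name": "step_arm", "arguments": {
  "deltas": [
    [0,0,1,0,0,0],
    [0,0,2,0,0,0],
    [0,0,3,0,0,0],
    [0,0,4,0,0,0],
    [0,0,4,0,0,0]
  ]
}}

```text
time: 8.95
tool_pos: [477.1, -287.2, 120.0]
tcp_rot: [-3.141, -0.001, -0.0]
contact_force: [1.6, 4.3, 1.4]
grip_width: 57.5
```

{"name": "step_arm", "arguments": {
  "deltas": [
    [0,0,1,0,0,0],
    [0,0,2,0,0,0],
    [0,0,2,0,0,0],
    [0,0,2,0,0,0],
    [0,0,2,0,0,0]
  ]
}}

```text
time: 9.37
tool_pos: [477.2, -287.0, 118.3]
tcp_rot: [-3.141, -0.001, -0.0]
contact_force: [2.8, 6.9, 5.0]
grip_width: 57.6
```

The wall is pushing the cup toward +y and a little toward +x, so I'll follow it about 1 mm and go the rest of the way down.

{"name": "step_arm", "arguments": {
  "deltas": [
    [0.3,-0.5,0,0,0,0],
    [0.5,-1,0,0,0,0],
    [0.5,-1,1,0,0,0],
    [0.5,-1,1.5,0,0,0],
    [0.5,-1,1.5,0,0,0]
  ]
}}

```text
time: 9.78
tool_pos: [477.6, -286.8, 117.6]
tcp_rot: [3.141, -0.001, -0.0]
contact_force: [-0.1, 5.5, 10.9]
grip_width: 57.3
```

{"name": "step_arm", "arguments": {
  "deltas": [
    [0,-0.5,0.5,0,0,0],
    [0,-1,1,0,0,0],
    [0,-1,1.5,0,0,0],
    [0,-1,1.5,0,0,0],
    [0,-1,1.5,0,0,0]
  ]
}}

```text
time: 10.2
tool_pos: [477.7, -286.6, 117.4]
tcp_rot: [3.139, -0.003, -0.0]
contact_force: [-3.0, 4.1, 18.6]
grip_width: 57.6
```

Force climbs while height stays at 117.4 (home predicted 117), so it's seated. Easing off the pressure and releasing.

{"name": "step_arm", "arguments": {
  "deltas": [
    [0,0,-1,0,0,0],
    [0,0,-1.5,0,0,0],
    [0,0,-1.5,0,0,0]
  ]
}}

```text
time: 10.45
tool_pos: [477.6, -286.6, 117.5]
tcp_rot: [3.139, -0.002, -0.0]
contact_force: [0.5, 1.6, 8.8]
grip_width: 57.8
```

{"name": "step_arm", "arguments": {
  "deltas": [
    [0,0,0,0,0,0],
    [0,0,0,0,0,0],
    [0,0,0,0,0,0],
    [0,0,0,0,0,0],
    [0,0,0,0,0,0]
  ],
  "fingers": 88
}}

```text
time: 10.87
tool_pos: [477.0, -285.9, 115.9]
tcp_rot: [3.142, 0.001, -0.0]
contact_force: [0.1, 0.0, 0.7]
grip_width: 85.1
```

{"name": "step_arm", "arguments": {
  "deltas": [
    [0,0,-3,0,0,0],
    [0,0,-10,0,0,0],
    [0,0,-22,0,0,0],
    [0,0,-40,0,0,0],
    [0,0,-60,0,0,0]
  ]
}}

```text
time: 11.28
tool_pos: [476.9, -285.5, 176.8]
tcp_rot: [-3.141, 0.001, -0.0]
contact_force: [-1.1, 0.3, 0.0]
grip_width: 87.9
```

{"name": "step_arm", "arguments": {
  "deltas": [
    [-10,0,-30,0,0,0],
    [-35,0,-50,0,0,0],
    [-60,0,-60,0,0,0],
    [-75,0,-60,0,0,0],
    [-80,0,-60,0,0,0]
  ]
}}

```text
time: 11.7
tool_pos: [395.7, -285.8, 237.8]
tcp_rot: [3.14, -0.001, -0.001]
contact_force: [0.9, -0.0, -0.4]
grip_width: 88.4
```

Run:
```python
from h import *
print(bot.get_obs()["contact_force"]); T=[]
PROF["h"]=[(45,0),(34.5,70)]
for n in("side","top","wrist"):
    p=bot.capture(n); pts.p=p; s=2 if n=="wrist" else 4; I=cv2.resize(p["color"][:,:,::-1],None,fx=s,fy=s,interpolation=cv2.INTER_CUBIC)
    for q in pts("cup",477.5,-286.8,10): cv2.polylines(I,[((q+.5)*s).astype(int)],True,(0,255,0),1)
    c=(proj(p,[477,-287,90])*s).astype(int); T.append(I[max(c[1]-200,0):,max(c[0]-130,0):][:400,:260])
    if n!="wrist":
        for k,g in (("flask",(478,210)),("tin",(461,-20))):
            for b in bot.boxes_of(k,p)[:1]: print(n,k,fit(k,[(p,np.array(b["rect"]))],g)[0])
h=min(t.shape[0] for t in T); cv2.imwrite("pics/f.png",np.hstack([t[:h] for t in T]))
```

```text
[ 0.8552688  -0.0334881  -0.43688129]
side flask [479.50142468 210.4524892 ]
side tin [458.18892812 -25.27614338]
top flask [482.53971149 212.21539015]
top tin [460.30787155 -19.63350255]
```

View pics/f.png

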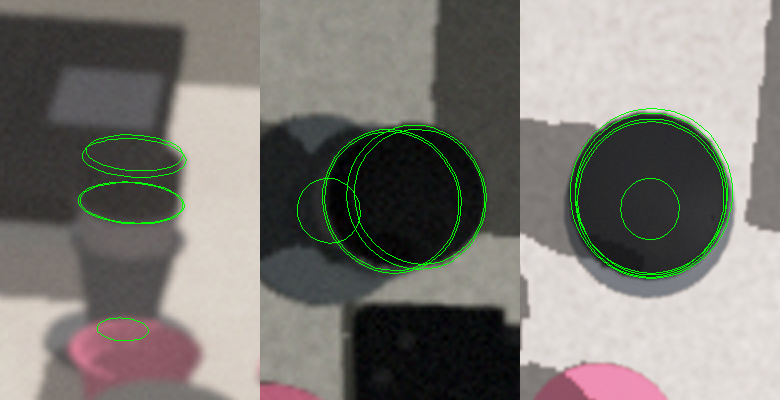

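The lid is at the modelled seated pose in the top view (414,197) and the wrist view (650,195). The side view agrees, as far as the dark laptop behind lets me see. The cup is upright, and the flask and tin are unmoved to within detector noise. Handing in.

```bash
python3 -c "
from plant import bot
print(bot.close_job())"
```

```text
the job is handed in; nothing more can be done
None
```

The steel tapered cup is in the grey cup holder. I gripped it by the lid, lowered it upright while holding it until it seated, then released it and backed off clear. I handed the job in at about 12 s.

- **Seating:** the tool stopped at z = 117.4 mm, where 117 was expected for fully home. At that point the upward force rose to about 19 N with no further descent. Near the bottom the socket wall pushed the cup sideways with up to 7 N, so I shifted it by about 2 mm (mostly y) to follow.
- **Final pictures:** the lid matches the modelled seated pose in the top and wrist views. The side view agrees but is less clear, because the dark lid is in front of the dark laptop.
- **Bystanders:** the side fits moved by less than 2 mm for both flask and tin, and the top fit of the tin likewise. The top fit of the flask moved about 4 mm. I put that down to detector noise, because the arm never went near the flask. The side and top fits of the tin disagreed by about 6 mm both before and after.
- **Look-alikes:** I did not touch the red cup or the pink holders.

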